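Seat the white colour standard in the three-point measuring nest

ROBOT

A 6-joint arm with a two-finger parallel gripper is mounted at the origin on the work surface. World frame = base frame: x ahead of the robot, y to its left, z up, the work surface at z = 0. Lengths are in mm, angles in rad, forces in N, time in s.
With the tool pointing down it reaches from about 300 to 775 mm from the base axis. Payload 14.6 kg.
Tool frame: the origin (TCP) lies between the finger pads; the fingertips stand 25 mm ahead of it and the grasp point (between the pads) lies 6 mm ahead of it; z points along the fingers, y is the line along which they close (so a half turn about z gives the same grasp; the last joint's range is limited). The gripper opens to 94 mm and grips with 3 to 60 N. Pads are 16 mm wide; open, the fingers measure 119 mm over their backs; the gripper's body (75 mm by 177 mm) begins 78 mm behind the grasp point.
Start: joints at [-1.234, 0.3, 1.521, -0, 1.321, -0.067], TCP at [216.096, -505.759, 230.446] pointing down, gripper open.
Joint ranges: [-3.03, 3.03], [-0.79, 2.21], [0.23, 2.52], [-1.04, 4.18], [0, 3.07], [-2.55, 2.55]. Speed limits (rad/s): [2.22, 2.22, 2.57, 3.14, 3.14, 3.14].

INTERFACE

Orientations are given as [roll, pitch, yaw] about the fixed x, y, z axes, in that order (R = Rz(yaw) Ry(pitch) Rx(roll)).
In Python, from cell import manip gives the robot as it stands. The module is installed in compiled form; this text tells all that it offers.
- The arm moves only by the tool step_arm, never from a script. Its argument "series" is one flat list of numbers, 5 for each row, row after row: the shift along the world's x, y, z in mm, then the turn about the world's z in rad, then the closure, from 0 (fully open) to 1 (shut). In form: [dx, dy, dz, spin, jaw, dx, dy, dz, spin, jaw, ...]. A call has 1 to 20 rows; each row shifts and turns the commanded pose from where the row before left it; what a row does not reach is not made up. A row lasts 1/8 s, in which the tool goes at most 62.5 mm and 10.7 degrees, less where a joint would pass 70% of its speed; a pose out of reach is approached as far as the arm can. A call is refused whole if a number of a shift passes 62.5 or a number of a turn 0.188, either way. A call with a gripper value outside its range is refused whole. The fingers move at their own pace and stop on an object; "squeeze" is the grip in N (left out, the last holds). Time passes only in rows, so rows that do not move let the fingers close. It gives the time, the measured TCP pose, the force, the opening and the grip force at its end, in the units of the state.
- manip.read_state(): the state, without advancing time (a new reading comes with each control period).
- manip.camera(name): name is "scene" or "top"; returns (picture, depth): 384x512x3 uint8, blue, green, red; 384x512 float32, mm along the optical axis (not along the pixel's ray), 0 where there is no reading.
- manip.camera_info(name): a dict with "fovy" (degrees; the focal length in pixels is half the picture's height over the tangent of half this angle, whatever the lens; pixels are square), "cx", "cy" (the principal point, pixels), "k1" (the pictures are not rectified: a ray, as slopes to the right and down, at radius r is drawn at 1 + k1 r^2 times it, then the intrinsics apply), "eye" and "orientation" of the camera in the world. Camera axes: x right, y down, z forward; pixel columns grow to the right and rows downward; lengths in mm; the calibration is good to about 2 mm. A picture is of the moment at which its call begins. camera_info takes no time and is no camera call.
- manip.sign_off(): hands the job in; it is judged then, once.
The state is a dict: "clock": time; "joints": joint angles; "qd": joint speeds; "effort": joint torques, N m; "eef_pos": TCP position; "eef_rot": TCP orientation; "wrist_force": force on the tool from outside, world axes, zero at the start; "moment": the same for the moment, N m; "finger_gap": finger opening in mm; "finger_force": force on a finger pad.
Only numpy, scipy, OpenCV 4.12 (cv2) and the standard library are available. Lean on these libraries where they do the work, as an engineer would, in place of code of your own. Each camera call takes 0.05 s, during which the arm holds its last target. There are 200 camera calls.

TASK

Take the white-topped standard from the pale wooden tray and set it flat on the aluminium deck of the measuring nest, between the spring plunger and the two steel balls of the blue stop, and let go. Then push the orange tab so that the plunger nudges the standard home against both balls and keeps it there, held between all three points with about 5 N of spring load; the ceramic chips, so never let the plunger press it with more than 10 N. Leave the grey and green standards and everything else on the bench where they are, and take the hand away.

Things in the scene. Friction and masses are not known exactly. Their poses are not given: they have to be found in the camera images.
- disc_white: round standard to be seated: a 50 mm diameter, 24 mm high dark steel puck with a white ceramic top, 0.2 kg give or take. Origin at the centre of its underside, z up
- disc_grey: the same puck with a grey top, bystander; origin at the centre of its underside
- disc_green: the same puck with a green top, bystander; origin at the centre of its underside
- tray: pale wooden tray board, fixed, 260 mm along its x, 84 mm along its y, 12 mm high, flat top without a rim; origin at the centre of its underside. The three pucks stand on it in one row along its x axis, 80 mm apart, in any order
- nest: measuring nest, fixed: aluminium deck 220 mm along its x, 130 mm along its y, flat polished top 20 mm above its origin, which is the centre of the underside. Everything on it is symmetrical about its x axis (y = 0): plunger slide at its -x end, blue stop at its +x end
- bay (a point): point on the deck, 10 mm in +x from the middle of the nest, in the free bay between plunger and stop: a puck centred here always has 12 mm or more to spare both ways along x. Set it near the x axis: one that sits over 6 mm off it may hang on a single ball. Axes as the nest's
- stop_slot (a point): point on the deck, 30 mm in +x from the middle of the nest: mean centre of a seated puck. The blue stop (90 mm wide, 22 mm high) carries two polished steel balls, 12 mm across, 44 mm apart in y, centres 12 mm above the deck. It was clamped by the last user up to 8 mm nearer or farther along x; its setting is not measured and must be felt
- slide: plunger slide with an upright orange tab 10 mm thick in x, 44 mm wide in y, 45 mm high above the deck; origin: centre of the tab's underside, at deck height; axes as the nest's. Runs along the nest's x axis from x = -0.080 (fully back) to -0.024. A brake holds it wherever it is left: 10 N at the tab moves it (plus 0.2 N per 10 mm/s); once the push halts, the brake's share of it is about 9 N. Behind the tab (-x) the deck is bare
- plunger (a point): foremost point of the slide's plunger at rest, 45 mm in +x from the tab's origin, 12 mm above the deck (it moves with the slide, not with the spring). The plunger's end is an upright flat steel foot, 36 mm wide in y, 12 mm high, that springs back by up to 8 mm at 2 N per mm. Sliding a puck over the deck adds under 1 N to the push at the tab; from there the push rises by the spring's 2 N per mm
- tin_large: white tin with yellow rims, 80 mm diameter, 100 mm high, bystander; origin at the centre of its underside
- tin_small: white tin with yellow rims, 72 mm diameter, 60 mm high, bystander; origin at the centre of its underside
- amber_bottle: amber glass bottle, 56 mm diameter, 130 mm high, bystander; origin at the centre of its underside
- white_pot: white plastic pot with blue cap, 64 mm diameter, 70 mm high, bystander; origin at the centre of its underside
- spatula: spatula 200 mm long lying on the bench, bystander; origin in its middle, x towards the blade
Things that resemble listed ones, but are neither listed nor needed, are in the scene too. Leave any purple or yellow look-alike of the disc_white alone.

How it is judged:
By the outcome, as a careful person would: the job done as asked, in the order asked, and still so for the second after the job is handed in, with the robot touching nothing.
It also fails if it takes over 61 s, if anything falls off the work surface, if the arm or the gripper's body presses on something with over 40 N, if the wrist force passes 120 N, or if a joint passes its speed limit or range.

## Working session

There is one attempt and no reset: what is moved stays moved. The work goes in short steps, Python scripts to look and compute and a tool call to move; the robot and the scene stay as the last step left them, time stands still between calls to the robot, and variables do not carry over. Pictures are saved under pics/ and viewed, at most 10 in all, crops included, and the job is handed in when it is done.

Besides the shell and the picture viewer there is one more tool, called after ">>>" as name(argument=value, ...), one argument or row to a line, values as JSON. step_arm: Moves the arm, as the interface text tells. Its arguments: {"type":"object","properties":{"series":{"type":"array"},"squeeze":{"type":"number"}},"required":["series"]}

```bash
mkdir -p pics
cat > h.py <<'E'
import numpy as np, cv2
from scipy.spatial.transform import Rotation as R
from cell import manip
def cam(n):
    i=manip.camera_info(n); im,d=manip.camera(n); return i,im,d
def K(i):
    f=192/np.tan(np.radians(i["fovy"])/2); return np.array([[f,0,i["cx"]],[0,f,i["cy"]],[0,0,1.]])
def rot(i):
    o=np.array(i["orientation"],float)
    return o if o.shape==(3,3) else R.from_euler("xyz",o).as_matrix()
def rays(i,px):
    px=np.array(px,float).reshape(-1,1,2)
    s=cv2.undistortPoints(px,K(i),np.array([i["k1"],0,0,0,0.]))[:,0]
    return np.c_[s,np.ones(len(s))]
def plane(i,px,z):
    r=rays(i,px)@rot(i).T; e=np.array(i["eye"],float)
    return e+r*((z-e[2])/r[:,2])[:,None]
def pts(i,px,dep):
    return np.array(i["eye"])+ (rays(i,px)*np.array(dep).reshape(-1,1))@rot(i).T
E
python3 - <<'E'
from h import *
print(manip.read_state())
for n in("scene","top"):
    i,im,d=cam(n); print(i); cv2.imwrite(f"pics/{n}0.png",cv2.resize(im,None,fx=1.5,fy=1.5)); np.savez(f"{n}0.npz",im=im,d=d)
E
```

```text
{'clock': 0.0, 'joints': array([-1.23360031e+00,  3.00455238e-01,  1.52161158e+00, -1.09651681e-05,
        1.32070803e+00, -6.66446438e-02]), 'qd': array([ 0.00050815,  0.00051344, -0.0001792 , -0.00042734, -0.00043407,
        0.00026979]), 'effort': array([ 7.60512776e-04, -5.31803691e+01, -3.52737594e+01,  7.08687399e-02,
        2.43821391e-02, -4.68376936e-05]), 'eef_pos': array([ 216.01401022, -505.53393219,  229.88211958]), 'eef_rot': array([-3.14041238e+00, -6.81312771e-05,  4.03843342e-01]), 'wrist_force': array([0.23892382, 0.41829606, 0.8240098 ]), 'moment': array([-0.05071771, -0.02246474,  0.01136793]), 'finger_force': 0.0, 'finger_gap': 93.87857289379167}
{'fovy': 46.988732301729485, 'cx': 252.29563833958983, 'cy': 193.59938799644308, 'k1': -0.02928904337704687, 'eye': array([1163.52710698, -873.31440396, 1094.05050534]), 'orientation': array([-2.37995202, -0.01601872,  0.62995252])}
{'fovy': 45.27835979268782, 'cx': 257.61374292663254, 'cy': 196.02518616562676, 'k1': 0.0023594338996254117, 'eye': array([ 397.06137904,  -69.10541265, 1276.6294443 ]), 'orientation': array([-3.001873  ,  0.00708659, -1.59116786])}
```

View pics/top0.png

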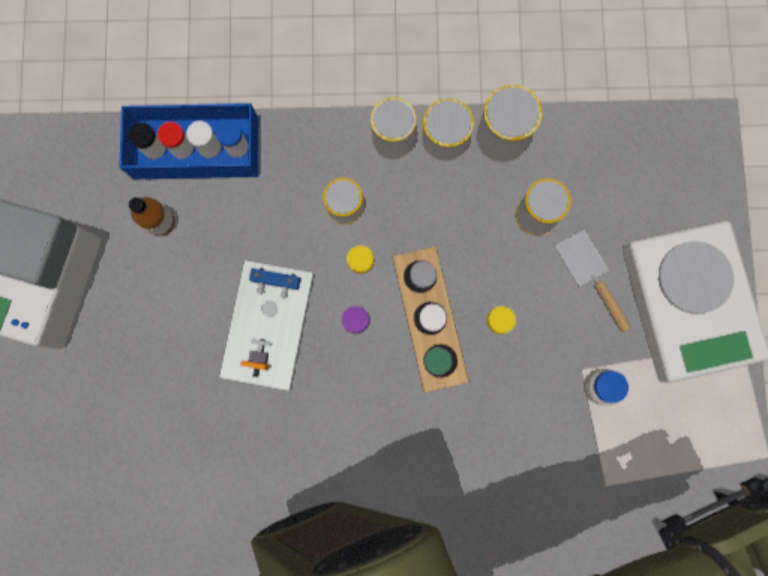

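View pics/scene0.png

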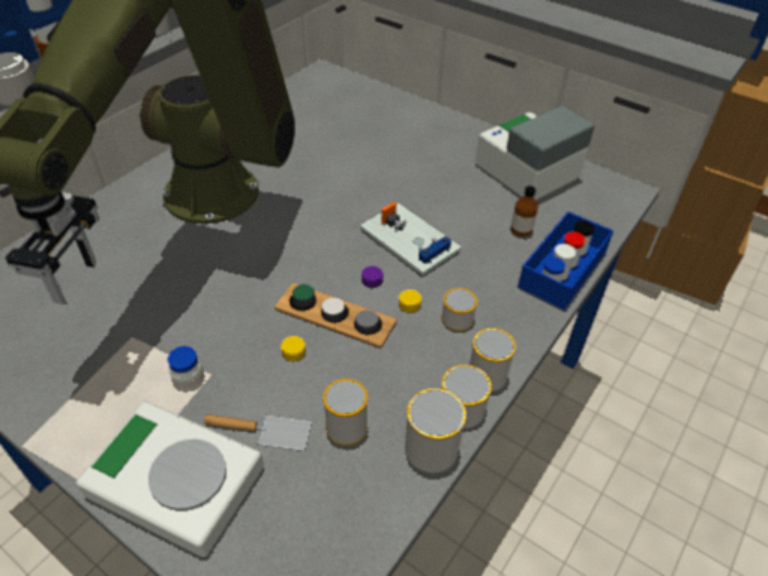

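The top view shows the tray at about (430,318), with grey at (423,276), white at (432,318) and green at (440,361). The nest deck is centred near (267,325), with the orange tab at (256,366) and the blue stop at (274,279). The yellow and purple look-alikes stand clear of both. Next I'll measure these positions.

```bash
cat > meas.py <<'E'
from h import *
def blobs(m,lo,hi,x0=0,x1=512,y0=0,y1=384):
    m=m.astype(np.uint8); k=np.zeros_like(m); k[y0:y1,x0:x1]=m[y0:y1,x0:x1]
    c,_=cv2.findContours(k,cv2.RETR_EXTERNAL,cv2.CHAIN_APPROX_NONE)
    return [q for q in c if lo<cv2.contourArea(q)<hi]
def centre(q): M=cv2.moments(q); return [M["m10"]/M["m00"],M["m01"]/M["m00"]]
def measure(n):
    i,im,d=cam(n); hsv=cv2.cvtColor(im,cv2.COLOR_BGR2HSV); H,S,V=[hsv[...,k].astype(int) for k in range(3)]
    ys,xs=np.mgrid[:384,:512]; P=pts(i,np.c_[xs.ravel(),ys.ravel()],d.ravel()).reshape(384,512,3)
    return i,im,d,H,S,V,P
E
python3 - <<'E'
from meas import *
for n in("top","scene"):
    i,im,d,H,S,V,P=measure(n)
    print(n)
    Z=P[...,2]; 
    near=(P[...,0]>250)&(P[...,0]<650)&(abs(P[...,1])<400)
    for nm,m,z in [("white",(S<50)&(V>150)&(Z>26),36),("orange",(H>3)&(H<16)&(S>170)&(V>150)&(Z>35),65),("blue",(H>100)&(H<125)&(S>120)&(Z>30)&(Z<55),42),
       ("deck",(S<40)&(V>170)&(Z<27)&(Z>12),20),("green",(H>65)&(H<90)&(S>80)&(Z>25)&(Z<50),36)]:
        for q in blobs(m&near,25,9000):
            c=centre(q); p=plane(i,[c],z)[0]; r=cv2.minAreaRect(q)
            msk=np.zeros(Z.shape,np.uint8); cv2.drawContours(msk,[q],-1,1,-1)
            print(nm,np.round(c,1),"pos",p.round(1),"medz",np.median(Z[msk>0]).round(1),"area",cv2.contourArea(q))
            if nm in("deck","blue","orange"): print(plane(i,cv2.boxPoints(r),z)[:,:2].round(1).tolist())
E
```

```text
top
white [288.1 211.3] pos [ 528.2 -145.5   36. ] medz 36.1 area 214.5
blue [182.8 185.5] pos [604.  138.8  42. ] medz 42.2 area 227.0
[[601.9, 184.3], [623.9, 180.5], [606.0, 93.6], [584.1, 97.6]]
deck [177.  216.8] pos [521.  158.3  20. ] medz 20.7 area 3589.5
[[428.8, 243.0], [645.4, 201.4], [616.2, 73.2], [401.0, 117.7]]
green [291.6 240.3] pos [ 449.7 -152.7   36. ] medz 36.0 area 204.0
scene
white [221.7 203.4] pos [ 529.5 -143.2   36. ] medz 37.6 area 102.5
blue [289.7 165.6] pos [611. 136.  42.] medz 42.0 area 108.5
[[584.8, 99.9], [607.8, 193.5], [636.7, 172.3], [613.2, 80.7]]
deck [271.  157.3] pos [520.7 153.7  20. ] medz 21.5 area 831.5
[[407.6, 114.6], [376.1, 261.6], [641.5, 202.3], [657.0, 69.5]]
green [202.1 194.7] pos [ 453.6 -151.6   36. ] medz 37.3 area 92.0
```

Run:
```python
from meas import *
i,im,d,H,S,V,P=measure("top")
Z=P[...,2]
def rep(nm,m,z,lo,hi,box,circ=False):
    for q in blobs(m,lo,hi,*box):
        c=centre(q); p=plane(i,[c],z)[0]
        print(nm,np.round(c,1),p.round(1)[:2],cv2.contourArea(q))
        b=plane(i,cv2.boxPoints(cv2.minAreaRect(q)),z)[:,:2]
        print("   box",b.round(1).tolist(),"mean",b.mean(0).round(1),"sides",np.linalg.norm(np.diff(b,axis=0),axis=1).round(1),"ang",np.round([np.arctan2(*(b[k+1]-b[k])[::-1]) for k in (0,1)],3))
print("Z noise deck",np.std(Z[195:205,168:172]).round(2))
rep("pucks",(Z>28)&(Z<44),36,100,600,(255,320,160,270))
rep("tray",(Z>7),12,1500,9000,(255,320,155,270))
rep("traywood",(H>8)&(H<25)&(S>60)&(V>80)|(Z>20),12,1500,9000,(255,320,155,270))
rep("nest",(Z>12),20,1000,9000,(140,212,165,265))
rep("tab",(Z>52),65,5,900,(140,212,165,265))
rep("stop",(Z>37)&(Z<50),42,50,900,(140,212,165,210))
rep("ora",(H<18)&(S>150)&(V>100),60,5,900,(140,212,165,265))
x=im[165:265,140:310]; cv2.imwrite("pics/zoom.png",cv2.resize(x,None,fx=4.5,fy=4.5,interpolation=cv2.INTER_CUBIC))
```

```text
Z noise deck 3.34
pucks [291.5 240.8] [ 448.5 -152.2] 243.5
   box [[472.5, -130.2], [471.5, -175.9], [423.5, -174.3], [424.4, -128.8]] mean [ 448.  -152.3] sides [45.7 48.1 45.5] ang [-1.592  3.108]
pucks [288.  211.8] [ 526.7 -145.3] 242.0
   box [[528.3, -111.4], [561.8, -146.3], [526.9, -179.1], [493.8, -144.3]] mean [ 527.7 -145.3] sides [48.3 47.9 48.1] ang [-0.806 -2.386]
pucks [281.6 183.1] [ 606.  -130.1] 236.0
   box [[631.7, -107.2], [630.7, -153.8], [580.9, -152.3], [581.9, -106.0]] mean [ 606.3 -129.8] sides [46.5 49.8 46.3] ang [-1.593  3.111]
tray [286.4 213.3] [ 525.3 -142.3] 2714.0
   box [[645.4, -70.9], [664.7, -157.7], [409.9, -209.7], [391.7, -125.1]] mean [ 527.9 -140.9] sides [ 88.9 260.   86.5] ang [-1.353 -2.941]
traywood [286.5 212.8] [ 526.6 -142.6] 2734.5
   box [[647.6, -73.2], [666.0, -159.9], [410.6, -209.6], [393.2, -125.2]] mean [ 529.3 -142. ] sides [ 88.7 260.1  86.2] ang [-1.362 -2.949]
nest [177.3 217.1] [520.3 157.7] 3670.5
   box [[427.8, 243.4], [645.9, 199.5], [615.3, 70.1], [398.7, 116.8]] mean [521.9 157.4] sides [222.5 133.1 221.6] ang [-0.198 -1.803]
tab [168.6 243.5] [446.9 172.1] 48.0
   box [[446.7, 195.4], [456.3, 193.8], [447.3, 149.1], [437.7, 150.8]] mean [447.  172.3] sides [ 9.8 45.6  9.8] ang [-0.172 -1.77 ]
stop [182.2 185.7] [603.6 140.6] 252.0
   box [[599.4, 186.9], [624.6, 182.6], [606.3, 93.6], [581.2, 98.2]] mean [602.9 140.3] sides [25.5 90.9 25.5] ang [-0.171 -1.774]
ora [169.7 243. ] [448.2 170.1] 41.0
   box [[445.3, 194.3], [456.6, 192.8], [449.2, 147.3], [437.9, 148.9]] mean [447.2 170.8] sides [11.5 46.1 11.4] ang [-0.134 -1.732]
```

View pics/zoom.png

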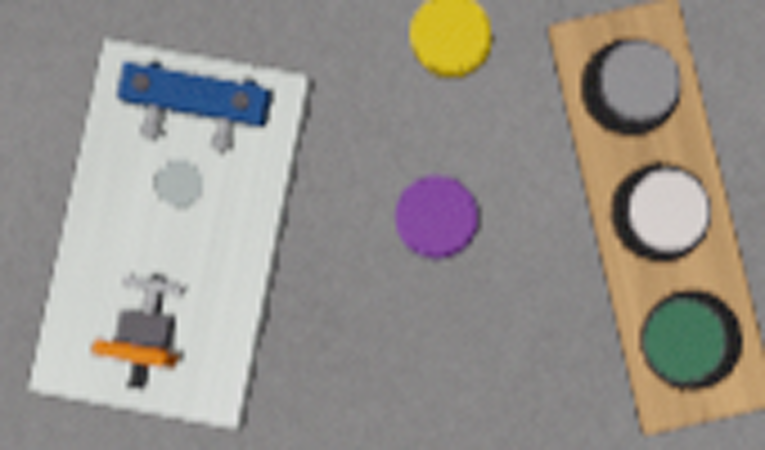

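Run:
```python
from meas import *
i,im,d,H,S,V,P=measure("top")
Z=P[...,2]
np.set_printoptions(linewidth=200)
for r,c in ((212,288),(241,292),(183,281)):
    print(r,"cols",c-14,"on"); print(np.median(Z[r-1:r+2,c-14:c+15],axis=0).round(0).astype(int)); print(V[r,c-14:c+15])
j,im2,d2,*_,P2=measure("scene")
cv2.imwrite("pics/zs.png",cv2.resize(im2[125:235,180:320],None,fx=5,fy=5,interpolation=cv2.INTER_CUBIC))
```

```text
212 cols 274 on
[12 12 11 12 13 31 36 38 39 38 35 35 37 34 39 38 38 35 36 33 36 35 36 33 12 11 10 12  0]
[189 155  67  36  42  76 207 213 211 212 212 212 213 211 211 210 210 211 212 211 209 211 210 135 172 181 186 185 131]
241 cols 278 on
[10 14 11 11 21 34 35 38 36 39 37 35 36 37 35 34 38 36 36 36 35 37 37 14 12 12 14 12 10]
[168 190 190 194 116 107 114 116 120 118 117 117 113 119 119 122 120 116 121 117 118 118 107  62  44  38  50 180 190]
183 cols 267 on
[10 12 14  8 13 12 35 35 32 34 34 36 38 35 38 34 38 36 34 35 37 34 35 32 13 14 14 12 -2]
[191 191  89  42  38  35  77 141 146 144 146 144 143 142 145 146 146 147 143 145 145 143 145 126 157 181 185 180 132]
```

View pics/zs.png

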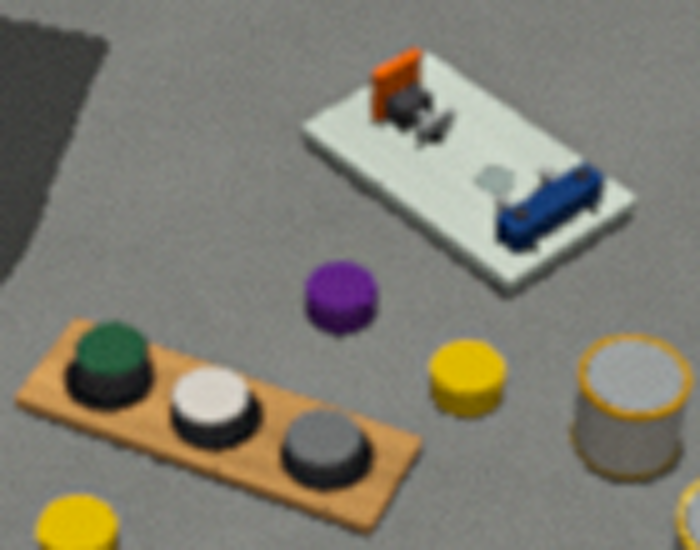

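The dark crescents read as tray height (z = 12), so they are marks on the wood. The depth image puts the white puck's centre at about (528,-145), top at z = 36. The nest centre is about (522,157.5) with yaw -0.197, and the tab sits at nest x of about -77. I'll move above the puck next.

>>> step_arm(
  series=[31.2,36.05,0,-0.02,0,31.2,36.05,0,-0.02,0,31.2,36.05,0,-0.02,0,31.2,36.05,0,-0.02,0,31.2,36.05,0,-0.02,0,31.2,36.05,0,-0.02,0,31.2,36.05,0,-0.02,0,31.2,36.05,0,-0.02,0,31.2,36.05,0,-0.02,0,31.2,36.05,0,-0.02,0,0,0,0,0,0,0,0,-40,0,0,0,0,-40,0,0,0,0,-40,0,0,0,0,-20,0,0,0,0,0,0,0],
  squeeze=15,
)

```text
clock: 2.35
eef_pos: [527.1, -145.7, 89.4]
eef_rot: [-3.14, 0.002, 0.203]
wrist_force: [0.7, -0.1, 0.1]
finger_gap: 93.8
finger_force: 0.0
```

>>> step_arm(
  series=[1,0.5,-20,0,0,0,0,-15,0,0,0,0,-10,0,0,0,0,-4.5,0,0,0,0,0,0,0,0,0,0,0,0.2,0,0,0,0,0.4,0,0,0,0,0.6,0,0,0,0,0.6,0,0,0,0,0.6,0,0,0,0,0.6,0,0,0,0,0.6],
)

```text
clock: 3.85
eef_pos: [529.1, -144.7, 41.0]
eef_rot: [-3.142, -0.0, 0.204]
wrist_force: [0.1, -0.5, 0.6]
finger_gap: 49.9
finger_force: 15.0
```

>>> step_arm(
  series=[0,0,5,0,0.6,0,0,15,0,0.6,0,0,25,0,0.6,0,0,25,0,0.6,0,0,10,0,0.6,0.2,12.5,0,-0.03,0.6,0.2,25,0,-0.03,0.6,0.2,25,0,-0.03,0.6,0.2,25,0,-0.03,0.6,0.2,25,0,-0.03,0.6,0.2,25,0,-0.03,0.6,0.2,25,0,-0.03,0.6,0.2,25,0,-0.03,0.6,0.2,25,0,-0.03,0.6,0.2,25,0,-0.03,0.6,0.2,25,0,-0.03,0.6,0.2,25,0,-0.03,0.6,0.2,12.5,0,-0.03,0.6,0,0,0,0,0.6,0,0,0,0,0.6],
)

```text
clock: 6.35
eef_pos: [531.6, 154.7, 120.8]
eef_rot: [3.141, 0.0, -0.186]
wrist_force: [-0.2, -1.0, -2.9]
finger_gap: 49.8
finger_force: 15.0
```

>>> step_arm(
  series=[0.2,0.8,-20,-0.011,0.6,0,0,-20,0,0.6,0,0,-15,0,0.6,0,0,-8,0,0.6,0,0,-3,0,0.6,0,0,-2,0,0.6,0,0,0,0,0.6,0,0,0,0,0.6],
)

```text
clock: 7.35
eef_pos: [532.0, 156.1, 53.3]
eef_rot: [-3.141, -0.001, -0.197]
wrist_force: [-0.1, -0.3, -1.7]
finger_gap: 49.6
finger_force: 15.0
```

Run:
```python
from h import *
s=manip.read_state(); print(s["clock"],s["eef_pos"].round(2),s["wrist_force"].round(2))
i,im,d=cam("scene"); cv2.imwrite("pics/s2.png",cv2.resize(im[110:210,200:320],None,fx=6,fy=6,interpolation=cv2.INTER_CUBIC))
```

```text
7.35 [532.05 156.13  53.29] [-0.06 -0.27 -1.75]
```

View pics/s2.png

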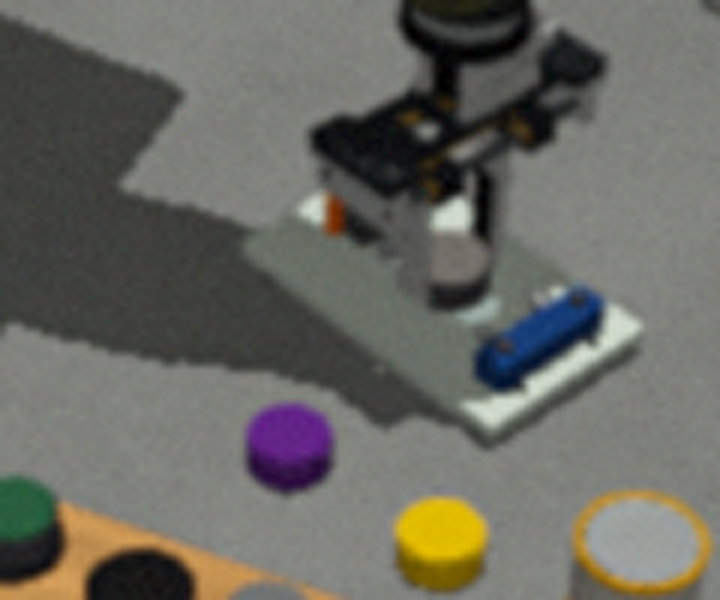

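The puck, at about (460,265) in this crop, is held level between the plunger and the stop, just above the deck. I'll lower it in small steps while watching the force.

>>> step_arm(
  series=[0,0,-1.5,0,0.6,0,0,-1.5,0,0.6,0,0,-0.5,0,0.6,0,0,0,0,0.6],
)

```text
clock: 7.9
eef_pos: [531.9, 156.0, 49.4]
eef_rot: [3.142, 0.0, -0.197]
wrist_force: [-0.6, -0.2, -1.7]
finger_gap: 49.8
finger_force: 15.0
```

>>> step_arm(
  series=[0,0,-0.3,0,0.6,0,0,-0.3,0,0.6,0,0,0,0,0.6],
)

```text
clock: 8.28
eef_pos: [532.0, 156.1, 49.0]
eef_rot: [-3.141, -0.0, -0.197]
wrist_force: [0.5, 0.0, -0.7]
finger_gap: 49.7
finger_force: 15.0
```

>>> step_arm(
  series=[0,0,-0.3,0,0.6,0,0,0,0,0.6],
)

```text
clock: 8.52
eef_pos: [532.2, 156.1, 48.9]
eef_rot: [-3.141, -0.001, -0.197]
wrist_force: [-0.7, -0.2, 5.2]
finger_gap: 50.2
finger_force: 15.0
```

The puck is on the deck: the vertical force went from -1.7 to +5.2 N. I'll release it and rise straight up.

>>> step_arm(
  series=[0,0,0.2,0,0.5,0,0,0,0,0.35,0,0,0,0,0.15,0,0,0,0,0,0,0,0,0,0,0,0,0,0,0,0,0,5,0,0,0,0,20,0,0,0,0,35,0,0,0,0,25,0,0,0,0,0,0,0],
)

```text
clock: 9.9
eef_pos: [532.7, 156.2, 135.6]
eef_rot: [-3.14, -0.003, -0.197]
wrist_force: [0.0, 0.0, -0.4]
finger_gap: 94.0
finger_force: 0.0
```

>>> step_arm(
  series=[-21.7,4.2,0,0,0.3,-21.7,4.2,0,0,0.6,-21.7,4.2,0,0,1,-21.7,4.2,0,0,1,-21.7,4.2,0,0,1,0,0,0,0,1,0,0,0,0,1],
)

```text
clock: 10.78
eef_pos: [423.9, 176.9, 133.4]
eef_rot: [3.141, 0.0, -0.197]
wrist_force: [0.5, -0.1, -0.0]
finger_gap: 27.2
finger_force: 0.0
```

```bash
python3 - <<'E'
from meas import *
s=manip.read_state(); print(s["clock"],s["eef_pos"].round(2),s["finger_gap"])
i,im,d,H,S,V,P=measure("top"); Z=P[...,2]
cv2.imwrite("pics/t3.png",cv2.resize(im[160:270,120:230],None,fx=5,fy=5,interpolation=cv2.INTER_CUBIC))
c=np.array([522,157.5]);u=np.array([np.cos(.197),-np.sin(.197)]);v=np.array([-u[1],u[0]])
for q in blobs((Z>38)&(Z<50),100,700,140,212,165,265):
    p=plane(i,[centre(q)],44)[0,:2]-c; print("nest coords",p@u,p@v,cv2.contourArea(q))
i,im,d,H,S,V,P=measure("scene"); Z=P[...,2]
for q in blobs((Z>38)&(Z<50)&(S<60),50,700,230,310,125,185):
    p=plane(i,[centre(q)],44)[0,:2]-c; print("scene nest coords",p@u,p@v,cv2.contourArea(q))
cv2.imwrite("pics/s3.png",cv2.resize(im[110:210,200:320],None,fx=5,fy=5,interpolation=cv2.INTER_CUBIC))
E
python3 -c "
import cv2,numpy as np
a=cv2.imread('pics/t3.png')[:500];b=cv2.imread('pics/s3.png')
cv2.imwrite('pics/c3.png',cv2.resize(np.hstack([a[:500],b[:500]]),None,fx=.69,fy=.69))"
```

```text
10.775 [423.87 176.94 133.41] 27.150622476157416
nest coords 8.855152001250943 -1.8230120598912074 247.5
nest coords 82.89859838748706 -1.0116836484229452 248.0
scene nest coords 13.53803778883377 -0.9289516130211273 100.0
```

View pics/c3.png

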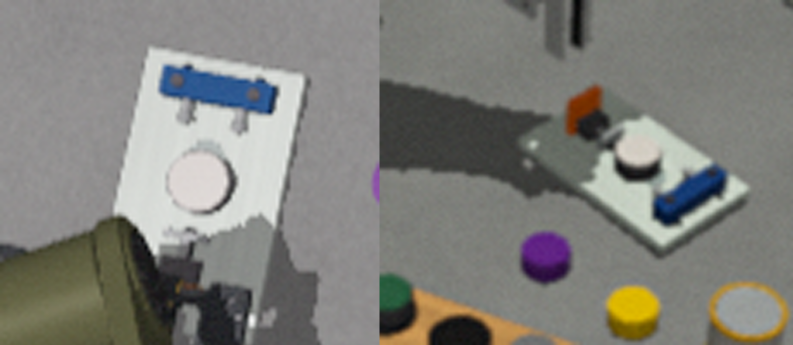

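The puck stands flat in the bay, about 1–2 mm off the nest axis: at (200,180) left and (637,155) right in the combined picture. Next I'll go down behind the tab with the fingers closed.

>>> step_arm(
  series=[0,0,0,0,1,0,0,0,0,1,0,0,0,0,1,0,0,-15,0,1,0,0,-25,0,1,0,0,-25,0,1,0,0,-12,0,1,0,0,-3,0,1,0,0,0,0,1,0,0,0,0,1],
)

```text
clock: 12.12
eef_pos: [423.7, 177.2, 54.4]
eef_rot: [-3.141, -0.001, -0.197]
wrist_force: [0.7, -0.6, -0.4]
finger_gap: 0.7
finger_force: 0.0
```

>>> step_arm(
  series=[1.96,-0.39,0,0,1,1.96,-0.39,0,0,1,1.96,-0.39,0,0,1,0.98,-0.2,0,0,1,0.98,-0.2,0,0,1,0.98,-0.2,0,0,1,0.98,-0.2,0,0,1,0.98,-0.2,0,0,1],
)

```text
clock: 13.12
eef_pos: [434.2, 174.8, 53.7]
eef_rot: [-3.142, 0.0, -0.197]
wrist_force: [-0.2, 0.5, 1.3]
finger_gap: 0.4
finger_force: 0.0
```

>>> step_arm(
  series=[0.98,-0.2,0,0,1,0.98,-0.2,0,0,1,0.98,-0.2,0,0,1,0.98,-0.2,0,0,1,0.98,-0.2,0,0,1,0.98,-0.2,0,0,1],
)

```text
clock: 13.88
eef_pos: [439.0, 173.9, 53.7]
eef_rot: [3.141, 0.003, -0.197]
wrist_force: [-10.5, 1.4, 8.0]
finger_gap: 0.3
finger_force: 5.1
```

>>> step_arm(
  series=[0.98,-0.2,0.2,0,1,0.98,-0.2,0.2,0,1,0.98,-0.2,0,0,1,0.98,-0.2,0,0,1],
)

```text
clock: 14.38
eef_pos: [442.6, 173.1, 53.7]
eef_rot: [3.141, 0.003, -0.197]
wrist_force: [-9.2, 3.3, 3.7]
finger_gap: 0.4
finger_force: 5.1
```

```bash
cat > st.py <<'E'
from h import *
s=manip.read_state(); u=np.array([np.cos(.197),-np.sin(.197)]); p=s["eef_pos"][:2]-[522,157.5]
print(s["clock"],"nest",round(p@u,2),round(p@[-u[1],u[0]],2),"z",s["eef_pos"][2].round(2),"push",round(-s["wrist_force"][:2]@u,2),"F",s["wrist_force"].round(2))
E
python3 st.py
```

```text
14.375 nest -80.87 -0.25 z 53.74 push 9.68 F [-9.21  3.3   3.67]
```

>>> step_arm(
  series=[0.98,-0.2,0,0,1,0.98,-0.2,0,0,1,0.98,-0.2,0,0,1,0.98,-0.2,0,0,1,0.98,-0.2,0,0,1,0.98,-0.2,0,0,1,0.98,-0.2,0,0,1,0.98,-0.2,0,0,1],
)

```text
clock: 15.38
eef_pos: [450.5, 171.5, 53.7]
eef_rot: [3.141, 0.003, -0.197]
wrist_force: [-10.1, 3.7, 4.7]
finger_gap: 0.5
finger_force: 5.2
```

>>> step_arm(
  series=[0.98,-0.2,0,0,1,0.98,-0.2,0,0,1,0.98,-0.2,0,0,1,0.98,-0.2,0,0,1],
)

```text
clock: 15.88
eef_pos: [454.4, 170.7, 53.8]
eef_rot: [3.141, 0.003, -0.197]
wrist_force: [-9.2, 2.6, 3.8]
finger_gap: 0.5
finger_force: 5.2
```

```bash
python3 st.py
```

```text
15.875 nest -68.9 -0.31 z 53.75 push 9.49 F [-9.17  2.56  3.8 ]
```

>>> step_arm(
  series=[0.98,-0.2,0,0,1,0.98,-0.2,0,0,1,0.98,-0.2,0,0,1,0.98,-0.2,0,0,1],
)

```text
clock: 16.38
eef_pos: [458.3, 169.9, 53.7]
eef_rot: [3.141, 0.003, -0.197]
wrist_force: [-9.8, 2.4, 4.7]
finger_gap: 0.2
finger_force: 5.2
```

```bash
cat >> st.py <<'E'
i,im,d=cam("top"); d=d.ravel(); ys,xs=np.mgrid[:384,:512]; P=pts(i,np.c_[xs.ravel(),ys.ravel()],d).reshape(384,512,3)
from meas import blobs,centre
Z=P[...,2]
for q in blobs((Z>38)&(Z<50),60,700,140,212,165,265):
    p=plane(i,[centre(q)],44)[0,:2]-[522,157.5]; print("obj",(p@u).round(1),(p@[-u[1],u[0]]).round(1),cv2.contourArea(q))
E
python3 st.py
```

```text
16.375 nest -64.92 -0.32 z 53.74 push 10.04 F [-9.75  2.43  4.7 ]
obj 17.4 -2.8 230.0
obj 83.4 -1.1 243.0
```

>>> step_arm(
  series=[0.98,-0.2,0,0,1,0.98,-0.2,0,0,1,0.98,-0.2,0,0,1],
)

```text
clock: 16.8
eef_pos: [461.2, 169.3, 53.8]
eef_rot: [3.141, 0.003, -0.197]
wrist_force: [-10.4, 3.5, 4.1]
finger_gap: 0.7
finger_force: 5.2
```

>>> step_arm(
  series=[0.98,-0.2,0,0,1,0.98,-0.2,0,0,1],
)

```text
clock: 17.05
eef_pos: [463.2, 168.9, 53.7]
eef_rot: [3.141, 0.003, -0.197]
wrist_force: [-10.4, 2.6, 3.7]
finger_gap: 0.6
finger_force: 5.2
```

>>> step_arm(
  series=[0.98,-0.2,0,0,1,0.98,-0.2,0,0,1],
)

```text
clock: 17.3
eef_pos: [465.2, 168.5, 53.8]
eef_rot: [3.141, 0.003, -0.197]
wrist_force: [-10.1, 3.0, 4.0]
finger_gap: 0.3
finger_force: 5.2
```

>>> step_arm(
  series=[0.98,-0.2,0,0,1,0.98,-0.2,0,0,1],
)

```text
clock: 17.55
eef_pos: [467.1, 168.1, 53.7]
eef_rot: [3.141, 0.003, -0.197]
wrist_force: [-9.9, 3.5, 3.7]
finger_gap: 0.9
finger_force: 5.2
```

>>> step_arm(
  series=[0.98,-0.2,0,0,1,0.98,-0.2,0,0,1],
)

```text
clock: 17.8
eef_pos: [469.0, 167.7, 53.7]
eef_rot: [3.141, 0.004, -0.197]
wrist_force: [-9.9, 3.4, 4.5]
finger_gap: 0.7
finger_force: 5.2
```

>>> step_arm(
  series=[0.98,-0.2,0,0,1,0.98,-0.2,0,0,1],
)

```text
clock: 18.05
eef_pos: [471.0, 167.3, 53.8]
eef_rot: [3.141, 0.003, -0.197]
wrist_force: [-10.0, 2.7, 4.9]
finger_gap: 0.6
finger_force: 5.2
```

>>> step_arm(
  series=[0.98,-0.2,0,0,1,0.98,-0.2,0,0,1],
)

```text
clock: 18.3
eef_pos: [473.0, 166.9, 53.7]
eef_rot: [3.141, 0.003, -0.197]
wrist_force: [-9.7, 3.1, 4.1]
finger_gap: 0.5
finger_force: 5.2
```

>>> step_arm(
  series=[0.98,-0.2,0,0,1,0.98,-0.2,0,0,1],
)

```text
clock: 18.55
eef_pos: [474.9, 166.5, 53.7]
eef_rot: [3.141, 0.003, -0.197]
wrist_force: [-10.3, 3.2, 3.3]
finger_gap: 0.5
finger_force: 5.2
```

>>> step_arm(
  series=[0.98,-0.2,0,0,1],
)

```text
clock: 18.68
eef_pos: [475.9, 166.3, 53.8]
eef_rot: [3.141, 0.004, -0.197]
wrist_force: [-10.6, 3.0, 4.6]
finger_gap: 0.4
finger_force: 5.4
```

```bash
python3 st.py
```

```text
18.675 nest -46.93 -0.43 z 53.75 push 10.97 F [-10.59   2.98   4.55]
obj 36.6 -3.1 207.5
obj 83.1 -0.8 249.5
```

>>> step_arm(
  series=[0.98,-0.2,0,0,1],
)

```text
clock: 18.85
eef_pos: [476.9, 166.1, 53.8]
eef_rot: [3.141, 0.004, -0.197]
wrist_force: [-10.9, 3.2, 5.0]
finger_gap: 0.6
finger_force: 5.5
```

>>> step_arm(
  series=[0.98,-0.2,0,0,1],
)

```text
clock: 18.98
eef_pos: [477.8, 165.9, 53.8]
eef_rot: [3.141, 0.004, -0.197]
wrist_force: [-11.9, 3.5, 6.0]
finger_gap: 0.2
finger_force: 6.2
```

>>> step_arm(
  series=[0.98,-0.2,0,0,1],
)

```text
clock: 19.1
eef_pos: [478.6, 165.7, 53.8]
eef_rot: [3.141, 0.004, -0.197]
wrist_force: [-13.1, 4.0, 7.4]
finger_gap: 0.4
finger_force: 6.9
```

>>> step_arm(
  series=[0.78,-0.16,0,0,1,0,0,0,0,1,0,0,0,0,1],
)

```text
clock: 19.48
eef_pos: [479.3, 165.6, 53.8]
eef_rot: [3.141, 0.004, -0.197]
wrist_force: [-12.3, 3.5, 6.8]
finger_gap: -0.2
finger_force: 6.8
```

```bash
for k in 1 2 3 4; do python3 st.py; done
```

```text
19.475 nest -43.46 -0.43 z 53.76 push 12.76 F [-12.31   3.53   6.8 ]
obj 38.6 -3.5 190.0
obj 83.4 -1.2 240.5
19.525 nest -43.48 -0.43 z 53.74 push 13.29 F [-12.83   3.6    7.15]
obj 38.7 -3.3 189.5
obj 83.5 -0.6 243.0
19.575 nest -43.48 -0.44 z 53.76 push 14.18 F [-13.73   3.69   5.93]
obj 39.1 -3.6 200.0
obj 83.2 -1.0 248.5
19.625 nest -43.47 -0.44 z 53.74 push 14.06 F [-13.59   3.77   7.02]
obj 38.9 -3.3 199.0
obj 83.1 -1.3 242.0
```

The halted push is about 13.6 N, which leaves about 4.6 N of spring load after the brake's 9 N. I'll back away from the tab, rise and check.

>>> step_arm(
  series=[-0.5,0.1,0,0,1,-1,0.2,0,0,1,-4,0.8,0,0,1,-8,1.6,0,0,1,-10,2,0,0,1,0,0,0,0,1,0,0,20,0,1,0,0,40,0,1,0,0,40,0,1,0,0,30,0,1,-35,-40,10,0,1,-35,-50,10,0,1,-20,-50,0,0,1,0,-50,0,0,1,0,-50,0,0,1,0,-40,0,0,1,0,0,0,0,1,0,0,0,0,1],
)

```text
clock: 21.92
eef_pos: [367.5, -109.7, 204.2]
eef_rot: [-3.141, -0.0, -0.198]
wrist_force: [-0.2, 0.2, -0.2]
finger_gap: 0.4
finger_force: 0.0
```

```bash
for k in 1 2; do python3 st.py; done
python3 - <<'E'
from meas import *
i,im,d,H,S,V,P=measure("top"); Z=P[...,2]
u=np.array([np.cos(.197),-np.sin(.197)])
for nm,m in (("tab",Z>52),("tabcol",(H<18)&(S>150)&(V>100))):
  for q in blobs(m,15,900,140,212,165,265):
    p=plane(i,[centre(q)],65)[0,:2]-[522,157.5]; print(nm,p@u,p@[-u[1],u[0]],cv2.contourArea(q))
for q in blobs((Z>28)&(Z<44),100,600,255,320,160,270): print(plane(i,[centre(q)],36).round(1))
a=cv2.resize(im[165:255,140:215],(450,540),interpolation=cv2.INTER_CUBIC)
j,im2,*_=measure("scene")
b=cv2.resize(im2[130:190,235:315],None,fx=4.2,fy=4.2,interpolation=cv2.INTER_CUBIC)
o=np.zeros((540,450+b.shape[1],3),np.uint8); o[:,:450]=a; o[:b.shape[0],450:]=b
cv2.imwrite("pics/f.png",o)
E
```

```text
21.925 nest -99.24 -292.23 z 204.15 push 0.21 F [-0.17  0.21 -0.23]
obj 35.8 -0.6 248.5
obj 83.3 -0.7 244.5
21.975 nest -99.24 -291.89 z 204.17 push -1.04 F [ 1.24  0.87 -0.11]
obj -15.5 -0.1 62.0
obj 35.3 -0.2 243.5
obj 83.1 -0.9 246.5
tab -31.24635587321783 -0.2777183216782424 47.0
tabcol -30.021843356127516 -4.380950248911949 46.5
[[ 448.6 -152.3   36. ]]
[[ 605.7 -130.    36. ]]
```

View pics/f.png

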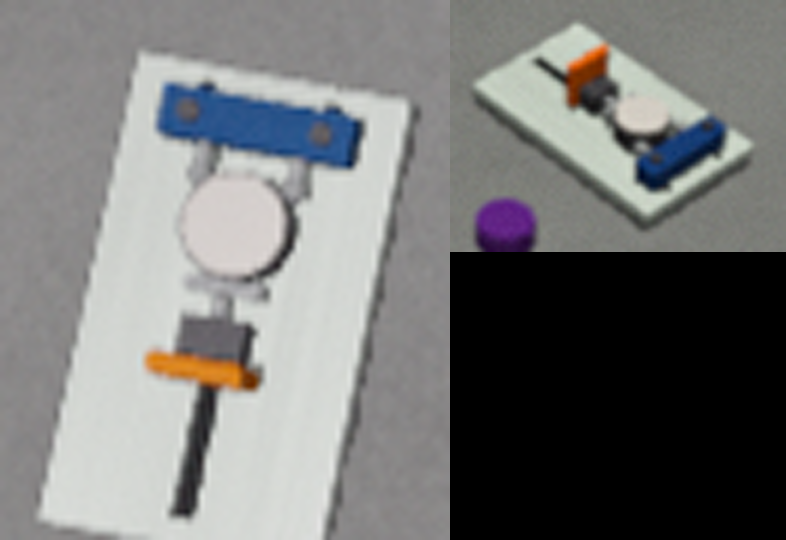

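The puck touches both balls and the plunger foot, centred at nest (35.5,-0.4). The tab-to-puck distance of about 67 mm, against 70 mm unsprung, agrees with 2–3 mm of spring. Grey and green have not moved, and the hand is clear, so I'll hand in.

```bash
python3 -c "
from cell import manip; print(manip.sign_off())"
```

```text
the job is handed in; nothing more can be done
None
```

I seated the white standard against both balls, held by the plunger with about 4.6 N of spring load estimated from the push force; the hand is clear, the grey and green standards are unmoved, and the job was handed in at about 22 s (no verdict was returned).

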